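Load the vial probe and set the clamp screw

TASK

Take the blue-headed probe from the rack and push it down into the amber vial until its head rests on the rim, then leave it standing there. Then turn the vial clamp's thumbscrew clockwise until it seats firmly, back it off a quarter turn, and finish still gripping the screw and holding it there. Leave the other probes and everything else on the table alone.

Things in the scene. Friction and masses are not known exactly. Their poses are not given: they have to be found in the camera images.
- blue_probe: The probe to load: steel shaft 7 mm thick, 50 mm long with a stepped tip 5 mm thick for the last 2 mm, under a round blue head 16 mm across and 30 mm tall with a black band; 80 mm tall in all, about 40 g. Stands upright and loose in one of the three rack holes, tip 10 mm above the table. Origin at the tip (centre of the underside), z up along the shaft
- blue_probe_head (a point): Place to grip the blue probe: on its axis inside the blue head, 66 mm above the tip, 14 mm below the head's top, 16 mm above the head's underside
- blue_probe_tip (a point): The lower end of the blue probe's shaft
- blue_probe_shoulder (a point): On the blue probe's axis at the underside of its head, 50 mm above the tip; it rests on the vial's rim when the probe is fully home
- orange_probe: Orange-headed steel probe standing upright in a rack hole, 80 mm tall, 40 g; same shape as the blue one. Bystander: leave it standing in the rack. Origin at its tip (underside), z up
- grey_probe: Grey-headed steel probe standing upright in a rack hole, 80 mm tall, 40 g; same shape as the blue one. Bystander: leave it standing in the rack. Origin at its tip (underside), z up
- rack: White rack block fixed to the table, 45 mm (x) x 170 mm (y) x 45 mm tall, with three holes 10 mm square and 35 mm deep in a row along its y axis at y = -60, 0 and 60 mm; each holds a probe. In it a probe's head spans 60 to 90 mm above the table. Origin at the centre of its underside
- fixture: Grey vial clamp fixed to the table: base plate 90 mm (x) x 170 mm (y) x 12 mm; at its y = +50 mm stands the amber vial, at y = -50 mm the thumbscrew, and an aluminium clamp bar 22 mm wide, its top 34 mm above the table, runs between them along y. Origin at the centre of the plate's underside
- vial_mouth (a point): Centre of the vial's round opening, at rim level, 72 mm above the table. The bore is 10 mm wide and 56 mm deep, straight down; a white collar 24 mm across surrounds the rim
- wing (a point): Black grip (wing) of the thumbscrew: a bar 36 mm long (own y), 14 mm wide (own x), 36 mm tall, 49 to 85 mm above the table, white pointer line on top towards its +y end. Origin on the vertical screw axis, 72 mm above the table: a good grip height, pads on the broad faces 14 mm apart. Below it a brass collar 30 mm across, top at 49 mm. Turns with the screw; does not rise or sink
- clamp_screw (a joint): Thumbscrew angle, rad: 0 = seated on its hard stop (wing along the fixture's y, pointer line towards the vial); grows as it is backed off counter-clockwise from above; 1.571 = a quarter turn off (wing across the clamp bar). Stops at 0 and 2.6. Starts 0.6 to 1.25 off the seat; about 0.06 N m of friction, stays where left; clockwise tightens
- dish: Bystander: covered culture dish, a flat white-lidded disc 60 mm across and 16 mm tall, loose on the table. Leave it alone. Origin at the centre of its underside
- flask: Bystander: clear culture flask lying flat, 75 x 50 x 26 mm, with a blue cap, loose on the table. Leave it alone. Origin at the centre of its underside
- reagent: Bystander: amber reagent jar 56 mm across, 110 mm tall, loose on the table. Leave it alone. Origin at the centre of its underside
- pot: Bystander: white sample pot with a yellow lid, 62 mm across, 64 mm tall, loose on the table. Leave it alone. Origin at the centre of its underside
- slide_box: Bystander: blue slide box 100 x 80 x 35 mm, loose on the table. Leave it alone. Origin at the centre of its underside
- tip_box: Bystander: green pipette-tip box with a clear lid, 120 x 85 x 60 mm, loose on the table. Leave it alone. Origin at the centre of its underside
There are look-alikes about, which are no part of the job. What is shaped like the fixture but red is not meant.

How it is judged:
By the outcome, as a careful person would: the job done as asked, in the order asked, and still so for the second after the job is handed in, while the arm keeps its last pose, push and grip.
It also fails if it takes over 56 s, if anything falls off the work surface, if the arm or the gripper's body presses on something with over 40 N, if the wrist force passes 120 N, or if a joint passes its speed limit or range.

ROBOT

A 6-joint arm with a two-finger parallel gripper is mounted at the origin on the work surface. World frame = base frame: x ahead of the robot, y to its left, z up, the work surface at z = 0. Lengths are in m, angles in rad, forces in N, time in s.
With the tool pointing down it reaches from about 0.225 to 0.875 m from the base axis. Payload 3.4 kg.
Tool frame: the origin (TCP) lies at the very end of the fingers, on their centre line; the grasp point (between the pads) lies behind it (manip.grasp_offset is the z of the grasp point in the tool frame, in m); z points along the fingers, y is the line along which they close (so a half turn about z gives the same grasp; the last joint's range is limited). The gripper opens to 85 mm and grips with 20 to 120 N. Pads are 22 mm wide; open, the fingers measure 114 mm over their backs; the gripper's body (76 mm by 85 mm) begins 54 mm behind the grasp point. The pads swing forward as they close: fully open they stand 13 mm farther back than shut.
Start: joints at [-0.121, 0.276, 1.505, -0, 1.361, -0.121], TCP at [0.575, -0, 0.231] pointing down, gripper open.
Joint ranges: [-2.89, 2.89], [-0.75, 2.08], [0.22, 2.7], [-1.18, 4.32], [0.11, 2.71], [-2.7, 2.7]. Speed limits (rad/s): [2.57, 2.57, 3.14, 3.14, 3.14, 3.14].

INTERFACE

Orientations are given as a unit quaternion [w, x, y, z].
In Python, from rig import manip gives the robot as it stands.
- The arm moves only by the shell command python3 -m pendant 'ROWS' [FORCE]. ROWS is JSON, a list of rows, each an object of numbers: "dx", "dy", "dz": the shift along the tool's x, y, z in m; "rx", "ry", "rz": the turn, a rotation vector about the tool's x, y, z in degrees; "hand": the finger opening in m, from 0 to 0.0854. In form: [{"dx": .., "dy": .., "dz": .., "rx": .., "ry": .., "rz": .., "hand": ..}, ...]. A call has 1 to 12 rows; each row shifts and turns the commanded pose from where the row before left it, along the tool's axes as they then stand; what a row does not reach is not made up. A row lasts 1/12 s, in which the tool goes at most 41.7 mm and 7.16 degrees, less where a joint would pass 70% of its speed; a pose out of reach is approached as far as the arm can. A call is refused whole if a number of a shift passes 0.0417 or a number of a turn 7.16, either way. A call with a gripper value outside its range is refused whole. The fingers move at their own pace and stop on an object; FORCE is the grip in N (left out, the last holds). Time passes only in rows, so rows that do not move let the fingers close. It gives the time, the measured TCP pose, the force, the opening and the grip force at its end, in the units of the state.
- manip.get_state(): the state, without advancing time (a new reading comes with each control period).
- manip.get_image(name): name is "scene" or "side" or "wrist"; returns a dict with "frame" (480x640x3 uint8, red, green, blue), "fx", "fy", "cx", "cy" (pixels), "distortion" ([k1, k2, p1, p2, k3] as OpenCV has them; the pictures are not rectified), "position" and "attitude" of the camera in the world; the wrist camera has in their place "mount" (4x4, takes a point from camera to tool coordinates, whose origin is the TCP and whose axes are the flange's). Camera axes: x right, y up, looking along -z (the intrinsics and any distortion apply to the point x, -y, -z); pixel columns grow to the right and rows downward; lengths in m; the calibration is good to about 2 mm. A picture is of the moment at which its call begins: read the wrist's pose just before it. There is no depth.
- manip.sign_off(): hands the job in; it is judged then, once.
The state is a dict: "clock": time; "qpos": joint angles; "qd": joint speeds; "effort": joint torques, N m; "position": TCP position; "ee_rot": TCP orientation; "contact_force": force on the tool from outside, world axes, zero at the start; "moment": the same for the moment, N m; "width": finger opening in m; "gripper_force": force on a finger pad.
Only numpy, scipy, OpenCV 4.12 (cv2) and the standard library are available. Lean on these libraries where they do the work, as an engineer would, in place of code of your own. Each camera call takes 0.05 s, during which the arm holds its last target. There are 200 camera calls.

## Working session

There is one attempt and no reset: what is moved stays moved. The work goes in short steps, Python scripts to look and compute and a shell command to move; the robot and the scene stay as the last step left them, time stands still between calls to the robot, and variables do not carry over. Pictures are saved under pics/ and viewed, at most 10 in all, crops included, and the job is handed in when it is done.

```bash
mkdir -p pics; ls
cat > h.py <<'E'
import numpy as np, cv2, json
from scipy.spatial.transform import Rotation as R
from rig import manip
def q2R(q): return R.from_quat(np.r_[q[1:],q[0]]).as_matrix()
def cam(name):
    s=manip.get_state(); im=manip.get_image(name)
    if name=="wrist":
        M=np.array(im["mount"]); Rt=q2R(s["ee_rot"])
        im["R"]=Rt@M[:3,:3]; im["p"]=Rt@M[:3,3]+np.array(s["position"])
    else:
        a=np.array(im["attitude"],float); im["R"]=a if a.shape==(3,3) else q2R(a); im["p"]=np.array(im["position"])
    im["K"]=np.array([[im["fx"],0,im["cx"]],[0,im["fy"],im["cy"],],[0,0,1]],float); im["D"]=np.array(im["distortion"],float)
    return im
def ray(im,uv):
    n=cv2.undistortPoints(np.array(uv,float).reshape(-1,1,2),im["K"],im["D"]).reshape(-1,2)
    d=np.c_[n[:,0],-n[:,1],-np.ones(len(n))]@im["R"].T
    return d/np.linalg.norm(d,axis=1)[:,None]
def onz(im,uv,z):
    d=ray(im,uv); return im["p"]+d*((z-im["p"][2])/d[:,2])[:,None]
def proj(im,P):
    c=(np.atleast_2d(P)-im["p"])@im["R"]; c=c*[1,-1,-1]
    return cv2.projectPoints(c,np.zeros(3),np.zeros(3),im["K"],im["D"])[0].reshape(-1,2)
def tri(ims,uvs):
    A=np.zeros((3,3));b=np.zeros(3)
    for im,uv in zip(ims,uvs):
        d=ray(im,[uv])[0]; P=np.eye(3)-np.outer(d,d); A+=P;b+=P@im["p"]
    return np.linalg.solve(A,b)
def save(im,n): cv2.imwrite("pics/"+n,im["frame"][:,:,::-1])
E
python3 - <<'E'
from h import *
s=manip.get_state();print(s,manip.grasp_offset)
for n in ("scene","side","wrist"):
    im=cam(n);save(im,n+"0.png");print(n,im["p"],im["R"].round(3).tolist(),im["fx"],im["cx"],im["D"]); 
    if n=="wrist": print(im["mount"])
E
```

```text
pics
{'clock': 0.0, 'qpos': array([-1.21012012e-01,  2.76607262e-01,  1.50616762e+00,  9.70983941e-06,
        1.36068223e+00, -1.20972302e-01]), 'qd': array([-4.61821558e-04,  1.98189381e-04,  1.07591525e-03, -6.28893461e-04,
        1.72683870e-03, -8.81593567e-05]), 'effort': array([ 6.20495921e-04, -4.16768074e+01, -2.45808578e+01, -1.52056768e-04,
        1.11346930e-02,  1.69860516e-05]), 'position': array([5.74461737e-01, 5.66472028e-05, 2.30418968e-01]), 'ee_rot': array([-7.36858990e-04,  7.07121232e-01,  7.07091715e-01, -5.71070077e-04]), 'contact_force': array([0.02678817, 0.38262957, 0.17431875]), 'moment': array([ 0.00259421,  0.02955761, -0.0183745 ]), 'gripper_force': 0.0, 'width': 0.08531432966651116} -0.0187
scene [ 1.50148567 -0.10045959  0.85265079] [[0.095, -0.625, 0.775], [0.995, 0.065, -0.069], [-0.008, 0.778, 0.629]] 530.5565858968959 321.26509895904707 [-0.09613315  0.          0.          0.          0.        ]
side [-0.02681918 -1.02971     0.94673471] [[0.875, 0.286, -0.391], [-0.484, 0.512, -0.709], [-0.003, 0.81, 0.587]] 537.5694943055797 317.88572498917586 [-0.01515368  0.          0.          0.          0.        ]
wrist [0.57467562 0.07572875 0.37243689] [[1.0, -0.0, 0.002], [-0.0, 0.955, 0.295], [-0.002, -0.295, 0.955]] 363.87939833535813 322.4350425509651 [0.02004142 0.         0.         0.         0.        ]
[[-1.80142991e-04  9.55401378e-01  2.95310301e-01  7.57274884e-02]
 [ 9.99999976e-01  1.36295942e-04  1.69061681e-04 -7.83900463e-05]
 [ 1.21272168e-04  2.95310325e-01 -9.55401380e-01 -1.41911931e-01]
 [ 0.00000000e+00  0.00000000e+00  0.00000000e+00  1.00000000e+00]]
```

View pics/scene0.png

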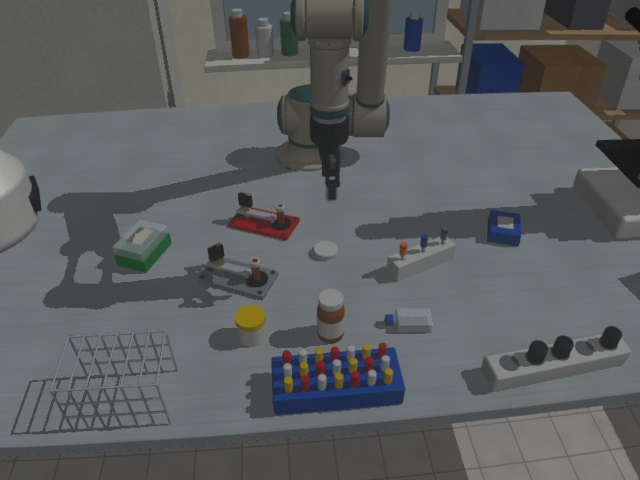

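View pics/side0.png

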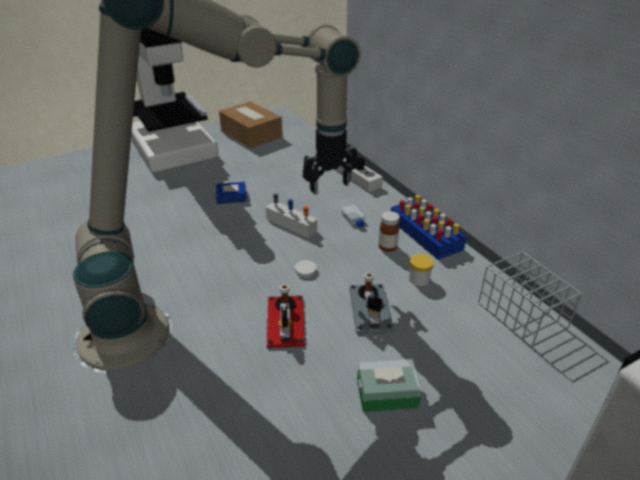

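View pics/wrist0.png

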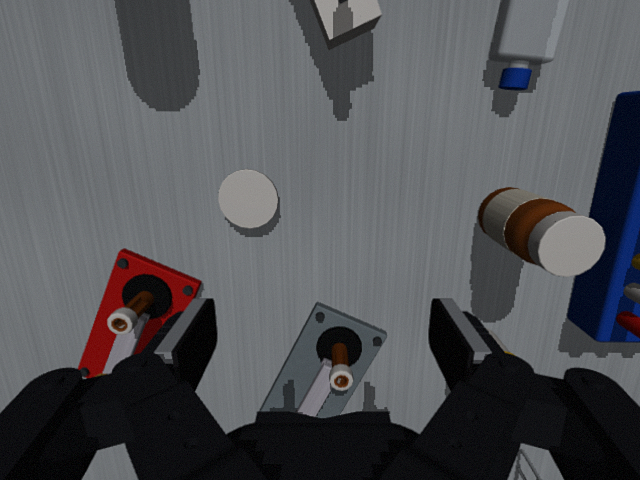

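Scene view: blue head at about (424,241) between orange (403,249) and grey (444,233). The grey fixture's vial is at (256,265) and its wing at (216,253). Side view: blue head (291,204), vial (368,278), wing (374,303). The wrist sees the vial rim at (341,377).

Run:
```python
from h import *
A=cam("scene");B=cam("side")
def blob(im,box,lo,hi):
    x0,y0,x1,y1=box; hsv=cv2.cvtColor(im["frame"],cv2.COLOR_RGB2HSV)[y0:y1,x0:x1]
    m=cv2.inRange(hsv,lo,hi); n,l,st,c=cv2.connectedComponentsWithStats(m)
    k=1+np.argmax(st[1:,4]); 
    return c[k]+[x0,y0],st[k]
bl=((100,120,40),(130,255,255)); orr=((3,130,80),(18,255,255)); blk=((0,0,0),(180,255,50))
out={}
for nm,bA,bB,c in (("blue",(412,228,436,256),(282,194,300,214),bl),("orange",(393,238,414,262),(298,200,314,222),orr),("wing",(203,240,228,264),(364,288,386,316),blk)):
    a,sa=blob(A,bA,*c);b,sb=blob(B,bB,*c);P=tri([A,B],[a,b]);print(nm,a,sa,b,sb,P,proj(A,P)-a)
cA=cv2.resize(A["frame"][225:300,195:290],None,fx=5,fy=5);cB=cv2.resize(B["frame"][262:335,340:400],None,fx=5,fy=5)
h=max(cA.shape[0],cB.shape[0]);c=np.zeros((h,cA.shape[1]+cB.shape[1],3),np.uint8);c[:cA.shape[0],:cA.shape[1]]=cA;c[:cB.shape[0],cA.shape[1]:]=cB
cv2.imwrite("pics/crop.png",c[:,:,::-1])
W=cam("wrist");P=onz(W,[(341,377)],.072);print(P,proj(A,P),proj(B,P))
```

```text
blue [423.75 243.5 ] [ 9 13  6  6 28] [290.08 203.72] [ 7  6  3  9 25] [0.57050979 0.22457894 0.07291444] [[ 0.97733881 -1.25655471]]
orange [402.57575758 251.42424242] [ 7 11  6  6 33] [305.71428571 212.92857143] [ 6 11  4  5 14] [0.59184126 0.16785847 0.0681117 ] [[ 0.0968127  -0.11872734]]
wing [215.54081633 252.44897959] [  5   5  16  17 196] [374.4279661  301.33050847] [  3   0  16  24 236] [ 0.55276584 -0.25943634  0.07042527] [[ 0.5106863  -0.43102215]]
[[ 0.59273827 -0.16449519  0.072     ]] [[257.29297986 260.10077711]] [[367.20272211 273.91651048]]
```

View pics/crop.png

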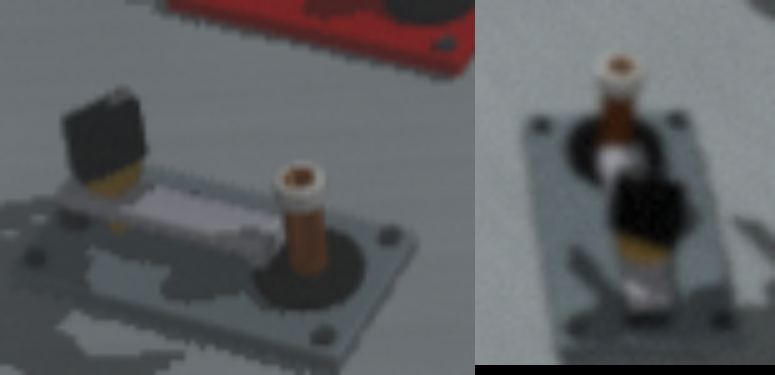

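Crop: the vial rim is at scene (255,261) and side (369,276), matching the wrist ray. The pointer line on the wing is at scene (217,244). I'm moving above the rack and aligning the fingers across the row.

```bash
python3 -m pendant '[{"dx":0.037,"hand":0.05},{"dx":0.037},{"dx":0.037},{"dx":0.037},{"dx":0.037},{"dx":0.037},{"rz":-6.8},{"rz":-6.8},{"rz":-6.8},{"dx":0}]' 40
python3 - <<'E'
from h import *
W=cam("wrist");save(W,"w1.png");print(manip.get_state()["position"])
E
```

```text
[ 5.74918451e-01 -5.62549994e-06  2.31114290e-01]invalid input
```

View pics/w1.png

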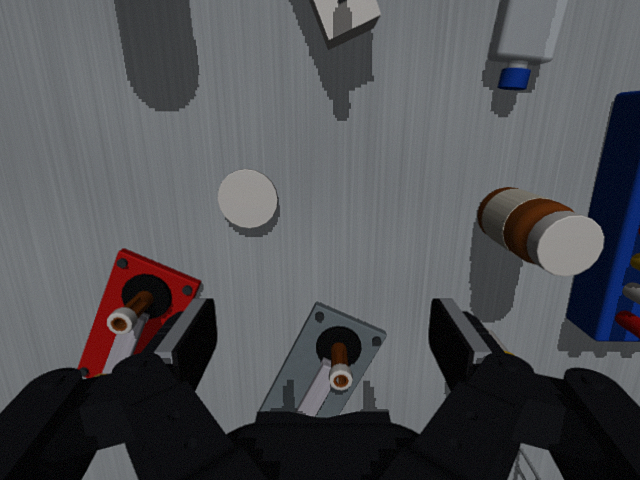

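The move was refused and the picture is unchanged. The rows probably need every key, so I'll try that with one row.

```bash
python3 -m pendant '[{"dx":0.037,"dy":0,"dz":0,"rx":0,"ry":0,"rz":0,"hand":0.05}]' 40; python3 -m pendant --help | head -20
```

```text
clock: 0.43
position: [0.5758, 0.0319, 0.2312]
ee_rot: [0.002, 0.709, 0.705, -0.002]
contact_force: [1.1, 0.1, -0.3]
width: 0.0754
gripper_force: 0.0invalid input: not JSON, or not a number
```

```bash
python3 -m pendant '[{"dx":0.0375,"dy":0,"dz":0,"rx":0,"ry":0,"rz":0,"hand":0.05},{"dx":0.0375,"dy":0,"dz":0,"rx":0,"ry":0,"rz":0,"hand":0.05},{"dx":0.0375,"dy":0,"dz":0,"rx":0,"ry":0,"rz":0,"hand":0.05},{"dx":0.0375,"dy":0,"dz":0,"rx":0,"ry":0,"rz":0,"hand":0.05},{"dx":0.0375,"dy":0,"dz":0,"rx":0,"ry":0,"rz":0,"hand":0.05},{"dx":0,"dy":-0.004,"dz":0,"rx":0,"ry":0,"rz":-6.8,"hand":0.05},{"dx":0,"dy":0,"dz":0,"rx":0,"ry":0,"rz":-6.8,"hand":0.05},{"dx":0,"dy":0,"dz":0,"rx":0,"ry":0,"rz":-6.8,"hand":0.05},{"dx":0,"dy":0,"dz":0,"rx":0,"ry":0,"rz":0,"hand":0.05},{"dx":0,"dy":0,"dz":0,"rx":0,"ry":0,"rz":0,"hand":0.05}]' 40
python3 - <<'E'
from h import *
W=cam("wrist");save(W,"w2.png");print(manip.get_state()["position"],proj(W,[.5705,.2246,.090]))
E
```

```text
clock: 1.27
position: [0.571, 0.2246, 0.2313]
ee_rot: [0.0, 0.572, 0.82, 0.0]
contact_force: [0.6, -0.0, -0.4]
width: 0.0498
gripper_force: 0.0
[0.5710159  0.22440516 0.23128253] [[321.85368131 219.40457137]]
```

View pics/w2.png

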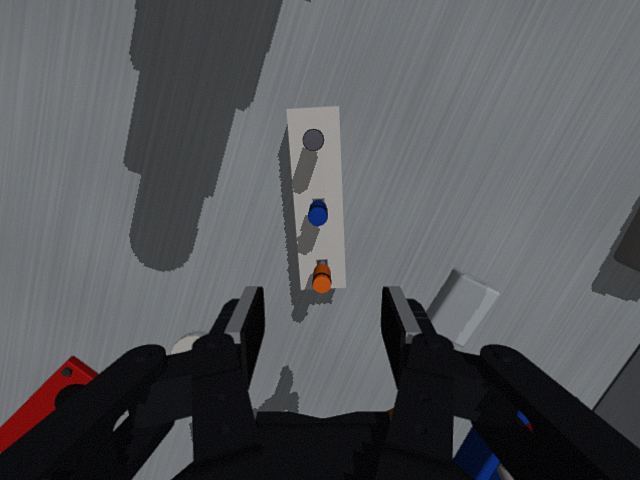

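Blue top is at about (318,214), orange (321,284), grey (313,140), with the rack axis nearly vertical in the image. I'll measure it with a mask.

```bash
cat >> h.py <<'E'
def mask(im,box,lo,hi):
    x0,y0,x1,y1=box; m=np.zeros((480,640),np.uint8)
    m[y0:y1,x0:x1]=cv2.inRange(cv2.cvtColor(im["frame"],cv2.COLOR_RGB2HSV)[y0:y1,x0:x1],lo,hi)
    return m
def totool(v):
    return q2R(manip.get_state()["ee_rot"]).T@v
E
python3 - <<'E'
from h import *
W=cam("wrist");t=manip.get_state()["position"]
m=mask(W,(295,190,345,240),(100,120,30),(130,255,255));ys,xs=np.nonzero(m);print(xs.min(),xs.max(),ys.min(),ys.max(),len(xs))
for r in range(ys.min(),ys.max()+1):print(r,xs[ys==r].min(),xs[ys==r].max(),end='; ')
r=(xs.max()-xs.min()+1)/2; c=np.array([(xs.max()+xs.min())/2,ys.max()+.5-r]);P=onz(W,[c],.09)[0];print(c,r,P,"dia",2*r/W["fx"]*(W["p"][2]-.09),totool(P-t))
print("px of TCP-axis at z .09",proj(W,[t[0],t[1],.09]),proj(W,t))
S=cam("scene");print(proj(S,P),proj(S,P-[0,0,.03]))
mS=mask(S,(412,228,436,256),(100,120,30),(130,255,255));ys,xs=np.nonzero(mS);print(xs.min(),xs.max(),ys.min(),ys.max())
E
```

```text
308 326 200 225 380
200 316 320; 201 314 322; 202 313 323; 203 312 324; 204 311 324; 205 311 325; 206 310 325; 207 310 325; 208 312 326; 209 311 326; 210 310 325; 211 309 326; 212 309 326; 213 309 326; 214 308 326; 215 308 326; 216 308 326; 217 308 326; 218 308 326; 219 309 326; 220 309 326; 221 309 325; 222 310 324; 223 311 323; 224 313 322; 225 315 319; [317. 216.] 9.5 [0.5658707  0.22573837 0.09      ] dia 0.01478688157481339 [ 0.00314774 -0.00440165  0.14132322]
px of TCP-axis at z .09 [[322.47310619 219.78691718]] [[322.48529749 304.1460784 ]]
[[425.56870781 235.24293499]] [[424.09705265 245.23047796]]
421 427 234 246
```

```bash
python3 -m pendant '[{"dx":0.003,"dy":-0.0044,"dz":0.036,"rx":0,"ry":0,"rz":0,"hand":0.05},{"dx":0,"dy":0,"dz":0.036,"rx":0,"ry":0,"rz":0,"hand":0.05},{"dx":0,"dy":0,"dz":0.036,"rx":0,"ry":0,"rz":0,"hand":0.05},{"dx":0,"dy":0,"dz":0,"rx":0,"ry":0,"rz":0,"hand":0.05},{"dx":0,"dy":0,"dz":0,"rx":0,"ry":0,"rz":0,"hand":0.05}]'
python3 - <<'E'
from h import *
W=cam("wrist");save(W,"w3.png");t=manip.get_state()["position"]
p0=proj(W,[t[0],t[1],.09])[0];print(p0)
x,y=p0.astype(int)
m=mask(W,(x-45,max(y-60,0),x+45,y+25),(100,120,30),(130,255,255));ys,xs=np.nonzero(m);print(xs.min(),xs.max(),ys.min(),ys.max(),len(xs))
r=(xs.max()-xs.min()+1)/2; c=np.array([(xs.max()+xs.min())/2,ys.max()+.5-r]);
d=ray(W,[c])[0]
P=onz(W,[c],.09)[0];print(c,r,P,"dia",2*r/W["fx"]*(W["p"][2]-.09),totool(P-t))
E
```

```text
clock: 1.83
position: [0.5647, 0.2252, 0.122]
ee_rot: [-0.001, 0.571, 0.821, -0.002]
contact_force: [0.1, 1.0, 0.1]
width: 0.0499
gripper_force: 0.0
[326.56372146 274.4741359 ]
311 340 243 287 1015
[325.5 272.5] 15.0 [0.56572613 0.22660725 0.09      ] dia 0.014338061858311 [ 0.00110796 -0.00058002  0.0341786 ]
```

View pics/w3.png

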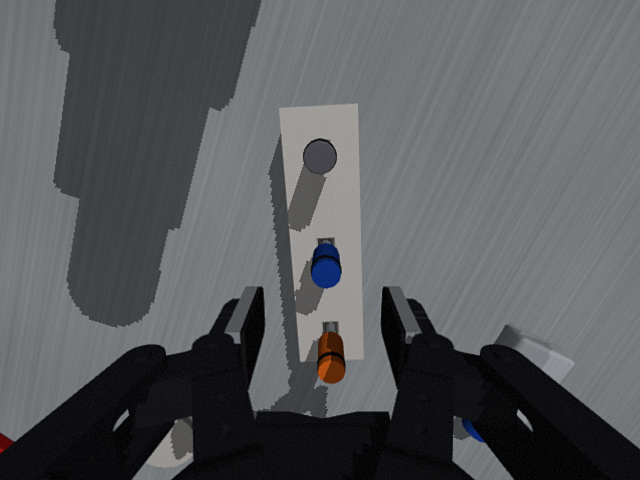

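Blue top (325,272) sits on the finger centre line. Descending and gripping.

```bash
python3 -m pendant '[{"dx":0.001,"dy":0,"dz":0.028,"rx":0,"ry":0,"rz":0,"hand":0.05},{"dx":0,"dy":0,"dz":0.029,"rx":0,"ry":0,"rz":0,"hand":0.05},{"dx":0,"dy":0,"dz":0,"rx":0,"ry":0,"rz":0,"hand":0.05},{"dx":0,"dy":0,"dz":0,"rx":0,"ry":0,"rz":0,"hand":0.03},{"dx":0,"dy":0,"dz":0,"rx":0,"ry":0,"rz":0,"hand":0.01},{"dx":0,"dy":0,"dz":0,"rx":0,"ry":0,"rz":0,"hand":0.005},{"dx":0,"dy":0,"dz":0,"rx":0,"ry":0,"rz":0,"hand":0.005},{"dx":0,"dy":0,"dz":0,"rx":0,"ry":0,"rz":0,"hand":0.005},{"dx":0,"dy":0,"dz":0,"rx":0,"ry":0,"rz":0,"hand":0.005}]' 40
```

```text
clock: 2.63
position: [0.5675, 0.2272, 0.0692]
ee_rot: [0.002, 0.571, 0.821, 0.002]
contact_force: [-0.2, -0.7, 7.5]
width: 0.0144
gripper_force: 39.1
```

```bash
python3 -m pendant '[{"dx":0,"dy":0,"dz":-0.02,"rx":0,"ry":0,"rz":0,"hand":0.005},{"dx":0,"dy":0,"dz":-0.03,"rx":0,"ry":0,"rz":0,"hand":0.005},{"dx":0,"dy":0,"dz":-0.03,"rx":0,"ry":0,"rz":0,"hand":0.005},{"dx":0,"dy":0,"dz":0,"rx":0,"ry":0,"rz":0,"hand":0.005},{"dx":0,"dy":0,"dz":0,"rx":0,"ry":0,"rz":0,"hand":0.005}]'
python3 - <<'E'
from h import *
for n in ("wrist","side","scene"): 
    im=cam(n);save(im,n+"4.png")
    if n=="side": c1=cv2.resize(im["frame"][130:250,230:350],None,fx=3,fy=3)
    if n=="scene": c2=cv2.resize(im["frame"][170:290,370:490],None,fx=3,fy=3)
    if n=="wrist": c0=im["frame"][120:480,220:440]
cv2.imwrite("pics/c4.png",np.hstack([c0,c1[:, :290],c2[:,:290]])[:,:,::-1]);s=manip.get_state();print(s["position"],s["width"])
E
```

```text
clock: 3.05
position: [0.5672, 0.2272, 0.1494]
ee_rot: [0.002, 0.571, 0.821, 0.002]
contact_force: [-1.0, -0.1, -1.0]
width: 0.0143
gripper_force: 39.5
[0.56462552 0.22647725 0.14550119] 0.01409313821212343
```

View pics/c4.png

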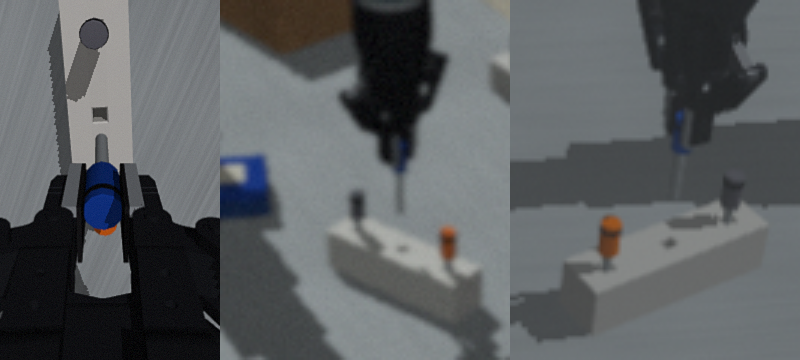

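The probe is held cleanly, with its shaft hanging straight (tip near (321,255) in the full wrist frame). The other two are still in the rack. The pose readings are noisy, so I'll average them. Moving to above the vial.

```bash
python3 -m pendant '[{"dx":0,"dy":0,"dz":-0.028,"rx":0,"ry":0,"rz":0,"hand":0.005},{"dx":0,"dy":0,"dz":-0.028,"rx":0,"ry":0,"rz":0,"hand":0.005},{"dx":-0.0376,"dy":-0.0111,"dz":0,"rx":0,"ry":0,"rz":0,"hand":0.005},{"dx":-0.0376,"dy":-0.0111,"dz":0,"rx":0,"ry":0,"rz":0,"hand":0.005},{"dx":-0.0376,"dy":-0.0111,"dz":0,"rx":0,"ry":0,"rz":0,"hand":0.005},{"dx":-0.0376,"dy":-0.0111,"dz":0,"rx":0,"ry":0,"rz":0,"hand":0.005},{"dx":-0.0376,"dy":-0.0111,"dz":0,"rx":0,"ry":0,"rz":0,"hand":0.005},{"dx":-0.0376,"dy":-0.0111,"dz":0,"rx":0,"ry":0,"rz":0,"hand":0.005},{"dx":-0.0376,"dy":-0.0111,"dz":0,"rx":0,"ry":0,"rz":0,"hand":0.005},{"dx":-0.0376,"dy":-0.0111,"dz":0,"rx":0,"ry":0,"rz":0,"hand":0.005},{"dx":-0.0376,"dy":-0.0111,"dz":0,"rx":0,"ry":0,"rz":0,"hand":0.005},{"dx":-0.0376,"dy":-0.0111,"dz":0,"rx":0,"ry":0,"rz":0,"hand":0.005}]'; python3 -m pendant '[{"dx":0,"dy":0,"dz":0,"rx":0,"ry":0,"rz":0,"hand":0.005},{"dx":0,"dy":0,"dz":0,"rx":0,"ry":0,"rz":0,"hand":0.005}]'
python3 - <<'E'
from h import *
ps=[]
for i in range(6):
    W=cam("wrist");ps.append(np.r_[manip.get_state()["position"],manip.get_state()["ee_rot"]])
ps=np.array(ps);print(ps.mean(0).round(4),ps.std(0).round(4))
save(W,"w5.png")
t=ps.mean(0)[:3];Z=W["R"]; print(proj(W,np.array([t,t-[0,0,.055],[.5927,-.1645,.072]])))
# white collar blobs
m=mask(W,(150,100,500,330),(0,0,130),(180,60,255));n,l,st,c=cv2.connectedComponentsWithStats(m)
for k in range(1,n):
    if st[k,4]>60: print(st[k],c[k].round(1))
m=mask(W,(150,100,500,330),(3,100,30),(18,255,255));n,l,st,c=cv2.connectedComponentsWithStats(m)
for k in range(1,n):
    if st[k,4]>40: print("am",st[k],c[k].round(1))
E
```

```text
clock: 4.2
position: [0.5916, -0.166, 0.2007]
ee_rot: [-0.001, 0.571, 0.821, -0.0]
contact_force: [-0.2, 0.2, -0.5]
width: 0.0145
gripper_force: 39.5
clock: 4.37
position: [0.5917, -0.1664, 0.2003]
ee_rot: [-0.002, 0.572, 0.82, -0.0]
contact_force: [0.8, 0.6, -0.8]
width: 0.0144
gripper_force: 39.5
[ 5.920e-01 -1.634e-01  2.015e-01 -1.100e-03  5.705e-01  8.213e-01
  1.000e-04] [0.0003 0.0007 0.0006 0.0006 0.0006 0.0004 0.    ]
[[321.40700801 304.18152661]
 [321.71420646 258.67640967]
 [322.23566935 225.72666107]]
[  150   100   350   230 48053] [315.3 189.4]
[306 215  29  30 365] [320.1 229. ]
[ 239  224   66   67 1501] [274.5 258.7]
am [311 206  20  11 132] [320.5 210.4]
am [311 223  19  17 242] [319.9 230.8]
```

View pics/w5.png

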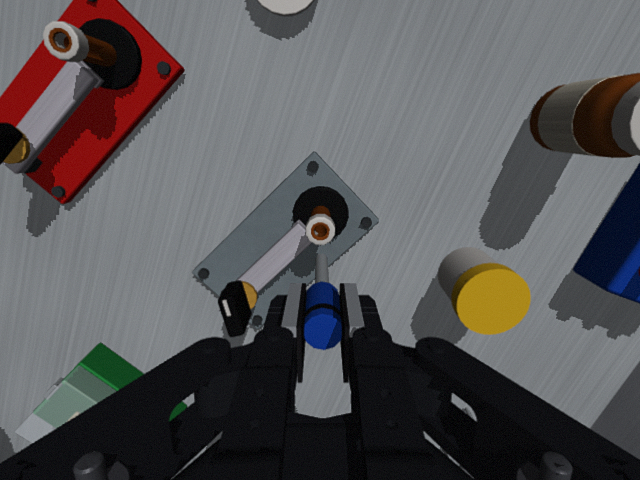

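The vial collar is at (320,229), the probe tip near (320,250) just above it in the image, and the wing at about (236,305) with its white pointer line at (227,307). Next I solve the probe's pose in the hand from its landmarks.

Run:
```python
from h import *
W=cam("wrist");f=W["frame"]
for r in range(236,262):
    print(r,f[r,310:333].mean(1).round().astype(int).tolist())
hsv=cv2.cvtColor(f,cv2.COLOR_RGB2HSV)
m=mask(W,(295,265,350,360),(100,120,25),(130,255,255));ys,xs=np.nonzero(m)
print([(r,xs[ys==r].min(),xs[ys==r].max()) for r in range(ys.min(),ys.max()+1,3)],ys.min(),ys.max())
```

```text
236 [164, 163, 105, 46, 55, 57, 60, 49, 43, 38, 40, 36, 39, 50, 51, 56, 47, 88, 159, 162, 163, 163, 151]
237 [161, 166, 154, 86, 58, 51, 58, 57, 59, 60, 60, 61, 59, 56, 51, 52, 71, 131, 158, 161, 156, 153, 104]
238 [158, 162, 162, 152, 126, 82, 58, 55, 54, 54, 56, 54, 56, 51, 69, 108, 152, 162, 164, 159, 157, 129, 54]
239 [153, 157, 162, 162, 164, 156, 129, 82, 62, 63, 60, 61, 69, 109, 154, 157, 162, 160, 159, 155, 149, 85, 44]
240 [141, 149, 155, 154, 160, 164, 164, 159, 156, 156, 156, 154, 155, 158, 158, 162, 159, 156, 158, 152, 103, 54, 47]
241 [94, 111, 143, 153, 157, 156, 160, 164, 165, 163, 163, 163, 161, 157, 162, 156, 153, 151, 143, 103, 58, 81, 87]
242 [70, 64, 89, 121, 146, 154, 157, 156, 159, 156, 159, 155, 159, 157, 155, 145, 142, 119, 76, 56, 51, 89, 94]
243 [57, 49, 54, 65, 88, 121, 145, 149, 146, 144, 148, 149, 148, 145, 141, 103, 99, 96, 84, 82, 85, 96, 95]
244 [51, 46, 48, 48, 55, 62, 84, 86, 82, 84, 89, 120, 119, 120, 98, 62, 86, 89, 91, 93, 90, 95, 94]
245 [51, 49, 50, 49, 48, 47, 51, 50, 61, 80, 58, 92, 98, 95, 91, 84, 90, 90, 90, 90, 91, 88, 89]
246 [51, 48, 51, 
[... 1700 characters left out ...]
nt64(306), np.int64(338)), (297, np.int64(307), np.int64(338)), (300, np.int64(306), np.int64(338)), (303, np.int64(306), np.int64(339)), (306, np.int64(305), np.int64(339)), (309, np.int64(306), np.int64(339)), (312, np.int64(310), np.int64(336)), (315, np.int64(307), np.int64(338)), (318, np.int64(305), np.int64(340)), (321, np.int64(304), np.int64(340)), (324, np.int64(304), np.int64(341)), (327, np.int64(304), np.int64(341)), (330, np.int64(303), np.int64(341)), (333, np.int64(303), np.int64(341)), (336, np.int64(304), np.int64(341)), (339, np.int64(305), np.int64(340)), (342, np.int64(307), np.int64(337)), (345, np.int64(311), np.int64(334)), (348, np.int64(317), np.int64(327))] 282 349
```

Run:
```python
from h import *
from scipy.optimize import least_squares
W=cam("wrist");M=np.array(W["mount"])
T=dict(W);T["R"]=M[:3,:3];T["p"]=M[:3,3]   # tool-frame camera
px=np.array([[322.2,331],[321.7,256.0]])
fn=lambda v:(proj(T,np.array([[v[0],v[1],v[2]-.08],[v[0]+v[3],v[1],v[2]]]))-px).ravel()
s=least_squares(lambda v:np.r_[fn(v),v[3]*3000],[0,0,.055,0]);print("tip in tool x,y,z,tilt",s.x.round(4),fn(s.x).round(1))
for z in(.055,.058): print(z,onz(T,[px[1]],z),"top",onz(T,[px[0]],z-.08))
W0=dict(W);Rn=R.from_euler('z',0).as_matrix()
q0=q2R([0,.7071068,.7071068,0]);q1=q2R([0,.5708,.8211,0])
def mk(q,t):
    d=dict(W);d["R"]=q@M[:3,:3];d["p"]=q@M[:3,3]+t;return d
a=mk(q0,np.array([.575,0,.231]));b=mk(q1,np.array([.592,-.1645,.2010]))
S=cam("scene");D=cam("side")
print("wrist tri",tri([a,b],[(341,377),(320.3,229)]),"all",tri([a,b,S,D],[(341,377),(320.3,229),(255,260.6),(369,275.6)]),"scene/side",tri([S,D],[(255,260.6),(369,275.6)]))
print("vial in tool, z=.072:",q1.T@(onz(b,[(320.3,229)],.072)[0]-[.592,-.1645,.2010]))
```

```text
tip in tool x,y,z,tilt [-0.     -0.0002  0.0587  0.    ] [-0.3 -0.   0.4  0. ]
0.055 [[ 0.00137187 -0.00042118  0.055     ]] top [[ 2.30677025e-03 -7.97001217e-05 -2.50000000e-02]]
0.058 [[ 0.00023889 -0.00042796  0.058     ]] top [[ 4.22514165e-04 -8.23599165e-05 -2.20000000e-02]]
wrist tri [ 0.59324648 -0.17151481  0.06326314] all [ 0.59311464 -0.16932015  0.06951772] scene/side [ 0.5936216  -0.17035103  0.07103393]
vial in tool, z=.072: [-0.00421631 -0.0016578   0.129     ]
```

```bash
python3 -m pendant '[{"dx":-0.004,"dy":-0.0013,"dz":0.03,"rx":0,"ry":0,"rz":0,"hand":0.005},{"dx":0,"dy":0,"dz":0.03,"rx":0,"ry":0,"rz":0,"hand":0.005},{"dx":0,"dy":0,"dz":0,"rx":0,"ry":0,"rz":0,"hand":0.005},{"dx":0,"dy":0,"dz":0,"rx":0,"ry":0,"rz":0,"hand":0.005}]'
python3 - <<'E'
from h import *
W=cam("wrist");save(W,"w6.png")
M=np.array(W["mount"]);T=dict(W);T["R"]=M[:3,:3];T["p"]=M[:3,3]
g=cv2.cvtColor(W["frame"],cv2.COLOR_RGB2GRAY)
ys,xs=np.nonzero((mask(W,(285,200,360,290),(0,0,130),(180,60,255))>0));
n,l,st,c=cv2.connectedComponentsWithStats(mask(W,(285,200,360,290),(0,0,125),(180,70,255)))
for k in range(1,n):
    if st[k,4]>80:print(st[k],c[k])
print("pred tip",proj(T,[0,-.0004,.0587]),"pred rim z .069",proj(T,[0,-.0004,.069]),proj(T,[0.012,-.0004,.069]),proj(T,[-.012,-.0004,.069]),proj(T,[0,.012,.069]))
for r in range(222,270,2): print(r,g[r,294:350:2].tolist())
E
```

```text
clock: 5.2
position: [0.5916, -0.1679, 0.1411]
ee_rot: [-0.002, 0.571, 0.821, -0.0]
contact_force: [1.1, 0.7, 0.7]
width: 0.0145
gripper_force: 39.5
[306 231  36  38 501] [324.19361277 247.60878244]
[285 240  20  47 508] [292.10826772 259.8996063 ]
[344 267  16  23 148] [354.59459459 278.49324324]
pred tip [[321.7475424 255.9572599]] pred rim z .069 [[321.77841017 250.0320954 ]] [[321.76431141 231.36012646]] [[321.79200595 268.12708747]] [[341.93543603 250.02987514]]
222 [12, 9, 14, 11, 9, 12, 12, 13, 13, 15, 19, 29, 29, 36, 36, 41, 37, 38, 35, 34, 10, 15, 11, 12, 11, 15, 11, 7]
224 [10, 15, 11, 10, 12, 14, 10, 16, 9, 11, 23, 28, 33, 34, 38, 35, 36, 34, 36, 36, 21, 11, 5, 11, 14, 10, 14, 4]
226 [15, 12, 8, 8, 11, 13, 11, 11, 15, 13, 24, 28, 31, 35, 34, 33, 39, 40, 39, 32, 32, 11, 13, 9, 16, 15, 15, 12]
228 [6, 12, 13, 15, 13, 8, 6, 3, 12, 18, 24, 30, 28, 32, 32, 33, 35, 33, 31, 36, 35, 10, 9, 15, 10, 12, 11, 16]
230 [15, 6, 11, 16, 7, 14, 14, 11, 9, 13, 19, 26, 66, 105, 105, 109, 92, 90, 38, 31, 32, 8, 11, 13, 10, 8, 15, 13]
232 [12, 14, 13, 12, 14, 13, 13, 17, 10, 16, 58, 97, 110, 1
[... 1646 characters left out ...]
161, 56, 59, 81, 89, 99, 95, 81, 30, 59, 50, 124, 160, 158, 147, 83, 92, 91, 88]
260 [139, 138, 140, 77, 83, 83, 73, 127, 152, 161, 104, 52, 78, 89, 95, 95, 84, 58, 53, 96, 159, 153, 149, 86, 90, 86, 93, 88]
262 [137, 145, 82, 80, 81, 77, 72, 81, 143, 155, 108, 59, 78, 87, 98, 98, 80, 73, 149, 160, 157, 156, 97, 85, 92, 89, 89, 87]
264 [140, 139, 77, 80, 75, 74, 75, 78, 108, 141, 87, 59, 81, 91, 95, 97, 83, 161, 156, 151, 151, 128, 83, 90, 87, 89, 89, 90]
266 [143, 142, 78, 77, 74, 76, 80, 66, 46, 56, 76, 59, 79, 92, 93, 96, 81, 152, 148, 139, 98, 88, 85, 91, 87, 95, 88, 87]
268 [148, 81, 75, 73, 74, 82, 65, 48, 47, 46, 44, 60, 79, 92, 95, 94, 83, 140, 93, 83, 83, 90, 89, 87, 86, 86, 92, 90]
```

Bore centre is at column 323.6 and row about 251, against the shaft at column 321.7. That's a 1 mm shift in y, then insert slowly while watching the force.

```bash
python3 -m pendant '[{"dx":0,"dy":0.001,"dz":0,"rx":0,"ry":0,"rz":0,"hand":0.005},{"dx":0,"dy":0,"dz":0.01,"rx":0,"ry":0,"rz":0,"hand":0.005},{"dx":0,"dy":0,"dz":0.006,"rx":0,"ry":0,"rz":0,"hand":0.005},{"dx":0,"dy":0,"dz":0.006,"rx":0,"ry":0,"rz":0,"hand":0.005},{"dx":0,"dy":0,"dz":0,"rx":0,"ry":0,"rz":0,"hand":0.005}]'
```

```text
clock: 5.67
position: [0.5935, -0.1682, 0.1206]
ee_rot: [0.0, 0.571, 0.821, 0.0]
contact_force: [-0.0, -0.1, -0.9]
width: 0.0142
gripper_force: 39.8
```

```bash
python3 -m pendant '[{"dx":0,"dy":0,"dz":0.01,"rx":0,"ry":0,"rz":0,"hand":0.005},{"dx":0,"dy":0,"dz":0.01,"rx":0,"ry":0,"rz":0,"hand":0.005},{"dx":0,"dy":0,"dz":0.01,"rx":0,"ry":0,"rz":0,"hand":0.005},{"dx":0,"dy":0,"dz":0,"rx":0,"ry":0,"rz":0,"hand":0.005}]'
```

```text
clock: 6.0
position: [0.592, -0.1676, 0.0871]
ee_rot: [-0.002, 0.571, 0.821, -0.001]
contact_force: [0.3, 0.4, -1.4]
width: 0.0144
gripper_force: 39.8
```

```bash
python3 -m pendant '[{"dx":0,"dy":0,"dz":0.004,"rx":0,"ry":0,"rz":0,"hand":0.005},{"dx":0,"dy":0,"dz":0.003,"rx":0,"ry":0,"rz":0,"hand":0.005},{"dx":0,"dy":0,"dz":0,"rx":0,"ry":0,"rz":0,"hand":0.005}]';python3 -m pendant '[{"dx":0,"dy":0,"dz":0.0015,"rx":0,"ry":0,"rz":0,"hand":0.005},{"dx":0,"dy":0,"dz":0,"rx":0,"ry":0,"rz":0,"hand":0.005}]';python3 -m pendant '[{"dx":0,"dy":0,"dz":0.0015,"rx":0,"ry":0,"rz":0,"hand":0.005},{"dx":0,"dy":0,"dz":0,"rx":0,"ry":0,"rz":0,"hand":0.005}]'
```

```text
clock: 6.25
position: [0.5934, -0.1682, 0.0826]
ee_rot: [-0.0, 0.571, 0.821, -0.0]
contact_force: [0.3, -0.6, -0.3]
width: 0.0143
gripper_force: 39.8
clock: 6.42
position: [0.5935, -0.1682, 0.0818]
ee_rot: [-0.0, 0.571, 0.821, 0.0]
contact_force: [-0.6, -0.4, -1.5]
width: 0.0145
gripper_force: 39.8
clock: 6.58
position: [0.5936, -0.1683, 0.0814]
ee_rot: [0.0, 0.571, 0.821, 0.0]
contact_force: [-2.5, 0.6, 5.2]
width: 0.0147
gripper_force: 40.5
```

```bash
python3 -m pendant '[{"dx":0,"dy":0,"dz":0.001,"rx":0,"ry":0,"rz":0,"hand":0.005},{"dx":0,"dy":0,"dz":0,"rx":0,"ry":0,"rz":0,"hand":0.005}]';python3 -m pendant '[{"dx":0,"dy":0,"dz":0.001,"rx":0,"ry":0,"rz":0,"hand":0.005},{"dx":0,"dy":0,"dz":0,"rx":0,"ry":0,"rz":0,"hand":0.005}]'
python3 - <<'E'
from h import *
W=cam("wrist");save(W,"w7.png");M=np.array(W["mount"]);T=dict(W);T["R"]=M[:3,:3];T["p"]=M[:3,3]
print(proj(T,np.array([[0,0,.0087],[.012,0,.0087],[.008,0,.0087]])))
f=W["frame"]
for r in range(262,312,2): print(r,f[r,300:345:5].tolist())
E
```

```text
clock: 6.75
position: [0.5937, -0.1683, 0.0814]
ee_rot: [0.001, 0.571, 0.821, 0.0]
contact_force: [-3.6, 1.7, 9.2]
width: 0.0138
gripper_force: 40.9
clock: 6.92
position: [0.5937, -0.1683, 0.0813]
ee_rot: [0.001, 0.571, 0.821, 0.0]
contact_force: [-4.4, 0.7, 12.9]
width: 0.0142
gripper_force: 41.4
[[322.42780235 294.71706514]
 [322.42279715 270.38070596]
 [322.42448941 278.60688869]]
262 [[8, 7, 9], [31, 11, 1], [49, 19, 0], [63, 38, 22], [60, 35, 23], [64, 41, 25], [63, 31, 9], [48, 23, 6], [11, 13, 10]]
264 [[10, 8, 9], [31, 16, 3], [77, 63, 54], [117, 116, 114], [116, 117, 115], [122, 119, 121], [60, 30, 14], [44, 18, 2], [8, 11, 12]]
266 [[2, 6, 9], [42, 28, 24], [105, 106, 104], [117, 114, 113], [120, 118, 114], [121, 121, 119], [115, 114, 112], [43, 18, 0], [11, 13, 12]]
268 [[8, 6, 7], [100, 96, 94], [109, 106, 106], [120, 117, 117], [123, 122, 119], [123, 123, 120], [120, 119, 116], [102, 98, 97], [10, 11, 13]]
270 [[8, 7, 6], [95, 92, 89], [112, 110, 108], [128, 123, 121], [130, 127, 128], [132, 132, 128], [124, 121, 119], [116, 113, 111], [5, 11, 10]]
272 [[45, 45, 43], [99
[... 1917 characters left out ...]
, 6, 10], [5, 23, 65], [9, 30, 80], [14, 35, 92], [11, 33, 91], [8, 33, 91], [6, 17, 39], [2, 3, 0]]
302 [[12, 8, 10], [9, 9, 17], [10, 25, 69], [8, 31, 81], [11, 34, 93], [10, 32, 94], [6, 31, 91], [7, 14, 40], [3, 5, 4]]
304 [[6, 7, 10], [4, 5, 14], [8, 25, 69], [16, 26, 59], [3, 5, 16], [2, 9, 17], [8, 30, 75], [7, 13, 39], [0, 3, 0]]
306 [[2, 2, 3], [10, 12, 21], [12, 25, 69], [4, 4, 4], [9, 8, 11], [11, 14, 13], [16, 12, 11], [11, 22, 44], [10, 8, 12]]
308 [[10, 5, 7], [0, 6, 22], [8, 8, 7], [10, 10, 11], [11, 28, 82], [12, 26, 63], [10, 14, 15], [3, 5, 4], [3, 5, 9]]
310 [[9, 11, 8], [6, 13, 36], [10, 10, 6], [10, 29, 77], [10, 34, 93], [7, 34, 93], [10, 31, 90], [8, 2, 0], [2, 6, 16]]
```

Contact force is rising against a hard stop at the expected height, and the head meets the collar in the image. I'm relieving the push, releasing, and backing straight up.

```bash
python3 -m pendant '[{"dx":0.001,"dy":0,"dz":-0.0015,"rx":0,"ry":0,"rz":0,"hand":0.005},{"dx":0,"dy":0,"dz":0,"rx":0,"ry":0,"rz":0,"hand":0.02},{"dx":0,"dy":0,"dz":0,"rx":0,"ry":0,"rz":0,"hand":0.04},{"dx":0,"dy":0,"dz":0,"rx":0,"ry":0,"rz":0,"hand":0.045},{"dx":0,"dy":0,"dz":0,"rx":0,"ry":0,"rz":0,"hand":0.045},{"dx":0,"dy":0,"dz":-0.015,"rx":0,"ry":0,"rz":0,"hand":0.045},{"dx":0,"dy":0,"dz":-0.03,"rx":0,"ry":0,"rz":0,"hand":0.045},{"dx":0,"dy":0,"dz":-0.035,"rx":0,"ry":0,"rz":0,"hand":0.045},{"dx":0,"dy":0,"dz":-0.035,"rx":0,"ry":0,"rz":0,"hand":0.045},{"dx":0,"dy":0,"dz":0,"rx":0,"ry":0,"rz":0,"hand":0.045},{"dx":0,"dy":0,"dz":0,"rx":0,"ry":0,"rz":0,"hand":0.045}]'
python3 - <<'E'
from h import *
W=cam("wrist");save(W,"w8.png")
ps=[]
for n in ("scene","side","wrist"):
    im=cam(n); m=mask(im,*{"scene":((235,240,280,275),),"side":((350,255,390,290),),"wrist":((280,190,360,300),)}[n],(100,110,25),(130,255,255));ys,xs=np.nonzero(m);print(n,xs.min(),xs.max(),ys.min(),ys.max(),len(xs))
    P=np.array([.593,-.1685,.072]);print(proj(im,np.array([P,P+[0,0,.03]])))
    if n=="side": c1=cv2.resize(im["frame"][225:325,330:420],None,fx=4,fy=4)
    if n=="scene": c2=cv2.resize(im["frame"][200:300,200:290],None,fx=4,fy=4)
s=manip.get_state();print(s["position"],s["qpos"])
w=W["frame"][110:360,60:440]; w=cv2.resize(w,(608,400))[:,:440]
o=np.hstack([c2[:,:180*2],w]);cv2.imwrite("pics/c8.png",cv2.resize(o,(800,400))[:,:,::-1])
E
```

```text
clock: 7.88
position: [0.5949, -0.1679, 0.1973]
ee_rot: [0.003, 0.571, 0.821, 0.001]
contact_force: [0.0, 0.2, -1.0]
width: 0.0454
gripper_force: 0.0
scene 250 257 249 261 72
[[255.5086724  260.2961609 ]
 [254.34371294 250.0546749 ]]
side 367 372 265 275 48
[[368.15438603 274.76257511]
 [368.77469199 265.54311049]]
wrist 312 334 221 253 578
[[322.8519944  229.0172757 ]
 [322.80236912 241.51325502]]
[ 0.59227082 -0.16692085  0.19291685] [-3.87757523e-01  3.60547017e-01  1.47529211e+00  4.82414714e-05
  1.30934235e+00 -7.43761068e-01]
```

View pics/c8.png

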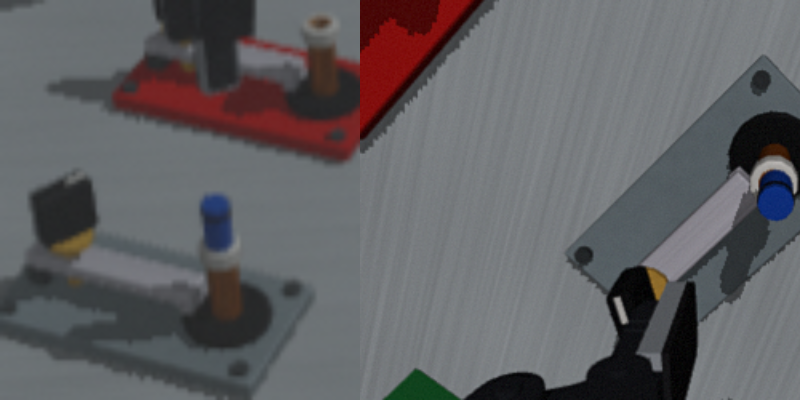

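The probe stands upright in the vial with its head on the collar (scene (254,255)). The wing is at about (226,297) in the wrist frame, partly hidden by a finger. Moving over the screw for a clear look.

```bash
python3 -m pendant '[{"dx":-0.035,"dy":-0.0345,"dz":0,"rx":0,"ry":0,"rz":0,"hand":0.05},{"dx":-0.035,"dy":-0.0345,"dz":0,"rx":0,"ry":0,"rz":0,"hand":0.05},{"dx":0,"dy":0,"dz":0,"rx":0,"ry":0,"rz":0,"hand":0.05},{"dx":0,"dy":0,"dz":0,"rx":0,"ry":0,"rz":0,"hand":0.05}]'
cat > wing.py <<'E'
from h import *
ps=[]
for i in range(4): W=cam("wrist");s=manip.get_state();ps.append(np.r_[s["position"],s["ee_rot"]])
ps=np.array(ps);print(ps.mean(0).round(4))
save(W,"w9.png");M=np.array(W["mount"]);T=dict(W);T["R"]=M[:3,:3];T["p"]=M[:3,3]
h=ps.mean(0)[2]-.085
m=mask(W,(255,120,385,285),(0,0,0),(180,255,60));n,l,st,c=cv2.connectedComponentsWithStats(m)
for k in range(1,n):
    if st[k,4]>60:print("blk",st[k],c[k].round(1))
m=mask(W,(255,120,385,285),(0,0,165),(180,60,255));n,l,st,c=cv2.connectedComponentsWithStats(m)
for k in range(1,n):
    if 20<st[k,4]<2000:
        r=cv2.minAreaRect(np.argwhere(l==k)[:,::-1].astype(np.float32)); b=cv2.boxPoints(r); print("wht",st[k],c[k].round(1),r); print(onz(T,b,h)[:,:2].round(4).tolist(), onz(T,[c[k]],h).round(4))
E
python3 wing.py; python3 -c "
import cv2;a=cv2.imread('pics/w9.png')[100:320,220:420];cv2.imwrite('pics/c9.png',cv2.resize(a,None,fx=2.7,fy=2.7))"
```

```text
clock: 8.42
position: [0.5578, -0.2448, 0.1931]
ee_rot: [-0.001, 0.572, 0.82, -0.0]
contact_force: [0.5, 1.0, 0.0]
width: 0.0501
gripper_force: 0.0
[ 5.589e-01 -2.427e-01  1.937e-01 -1.100e-03  5.709e-01  8.210e-01
  3.000e-04]
blk [ 322  120   63  122 2295] [366.1 181.7]
blk [255 208  10  22 120] [258.9 215. ]
blk [ 274  213   45   61 1250] [301.9 243.3]
wht [297 234   5  11  23] [298.9 239.2] ((298.9411926269531, 238.76473999023438), (10.186494827270508, 2.425356149673462), 75.96376037597656)
[[-0.0021, -0.0187], [-0.0016, -0.017], [-0.0092, -0.0153], [-0.0096, -0.017]] [[-0.0059 -0.0171  0.1087]]
```

```bash
cat > wing2.py <<'E'
import sys
from h import *
x0,y0,x1,y1=map(int,sys.argv[1:5])
W=cam("wrist");ps=[]
for i in range(4): W=cam("wrist");s=manip.get_state();ps.append(s["position"])
t=np.mean(ps,0);h=t[2]-.085
M=np.array(W["mount"]);T=dict(W);T["R"]=M[:3,:3];T["p"]=M[:3,3]
m=mask(W,(x0,y0,x1,y1),(0,0,0),(180,255,60));m=cv2.morphologyEx(m,cv2.MORPH_CLOSE,np.ones((5,5)));n,l,st,c=cv2.connectedComponentsWithStats(m)
q=proj(T,totool(np.array([.5528,-.2594,.085])-t))[0];print(t,"pred wing px",q)
k=1+np.argmax(st[1:,4]*(np.linalg.norm(c[1:]-q,axis=1)<40));print(st[k])
P=onz(T,np.argwhere(l==k)[:,::-1],h)[:,:2];hull=cv2.convexHull(P.astype(np.float32)*1000)[:,0]
pc=cv2.approxPolyDP(hull.reshape(-1,1,2),1.2,True)[:,0];print("hull mm",pc.round(1).tolist())
for a in range(-40,41,5):
    u=P@[np.cos(np.radians(a)),np.sin(np.radians(a))];v=P@[-np.sin(np.radians(a)),np.cos(np.radians(a))]
    print(a,(np.r_[u.min(),u.max(),v.min(),v.max(),np.ptp(v)]*1000).round(1))
v=cv2.cvtColor(W["frame"],cv2.COLOR_RGB2GRAY)
for r in range(st[k,1]-2,st[k,1]+st[k,3]+2,3):print(r,v[r,st[k,0]-3:st[k,0]+st[k,2]+3:2].tolist())
E
python3 wing2.py 255 120 330 285
```

```text
[ 0.55950288 -0.24237011  0.19468655] pred wing px [305.71967293 248.75329512]
[ 271  212   48   64 1346]
hull mm [[13.300000190734863, -18.799999237060547], [13.300000190734863, -11.699999809265137], [-24.799999237060547, -3.299999952316284], [-34.5, -6.300000190734863], [-28.799999237060547, -17.5], [-4.599999904632568, -37.29999923706055]]
-40 [-22.3  23.1 -32.   -0.4  31.6]
-35 [-24.6  22.3 -33.2  -1.9  31.3]
-30 [-26.7  21.4 -34.6  -3.4  31.2]
-25 [-28.6  20.3 -35.7  -4.9  30.8]
-20 [-30.2  19.  -36.6  -6.1  30.5]
-15 [-31.7  17.8 -37.2  -7.3  30. ]
-10 [-32.9  16.5 -37.5  -7.3  30.2]
-5 [-33.8  15.4 -37.6  -5.4  32.1]
0 [-34.5  14.1 -37.3  -3.3  34. ]
5 [-34.9  12.8 -36.8  -0.9  35.9]
10 [-35.1  11.5 -36.    1.6  37.6]
15 [-34.9  10.  -34.9   4.1  38.9]
20 [-34.8   8.5 -33.5   6.6  40.1]
25 [-34.4   7.2 -31.9   9.2  41.1]
30 [-33.8   5.7 -30.   11.8  41.8]
35 [-33.6   4.2 -28.   14.6  42.5]
40 [-33.3   2.7 -25.7  17.3  43. ]
210 [93, 92, 92, 95, 95, 95, 98, 93, 96, 95, 95, 94, 93, 96, 95, 97, 96, 85, 90, 131, 133, 136, 137, 135, 136, 138, 132]
213 [91, 96, 95, 96, 92, 94, 94, 8
[... 1775 characters left out ...]
95]
261 [123, 128, 126, 117, 75, 71, 68, 66, 72, 69, 70, 71, 70, 70, 20, 15, 7, 15, 8, 9, 15, 12, 13, 8, 36, 99, 94]
264 [125, 128, 120, 123, 125, 73, 69, 69, 64, 68, 70, 70, 65, 70, 63, 0, 11, 7, 8, 10, 8, 13, 4, 14, 35, 37, 100]
267 [132, 127, 122, 129, 74, 68, 68, 69, 71, 71, 71, 72, 66, 71, 71, 33, 5, 8, 4, 17, 22, 36, 35, 43, 35, 56, 95]
270 [129, 120, 125, 127, 73, 68, 71, 68, 68, 70, 66, 64, 67, 67, 71, 68, 68, 74, 74, 56, 49, 48, 37, 36, 47, 73, 70]
273 [126, 123, 129, 73, 72, 72, 70, 69, 73, 74, 70, 65, 67, 65, 69, 68, 77, 120, 70, 69, 64, 72, 94, 87, 63, 121, 129]
276 [124, 125, 125, 71, 71, 75, 68, 68, 71, 70, 68, 69, 70, 71, 68, 68, 71, 121, 78, 73, 67, 67, 67, 67, 124, 126, 121]
```

Run:
```python
from h import *
W=cam("wrist");M=np.array(W["mount"]);T=dict(W);T["R"]=M[:3,:3];T["p"]=M[:3,3]
P=onz(T,[(301.7,243.5),(298,234),(299.5,243),(296,225)],.1945-.085);print(P)
a=np.radians(-13);c=P[0,:2];print("after rz-13:",[c@[np.cos(a),np.sin(a)],c@[-np.sin(a),np.cos(a)]])
print("line angle",np.degrees(np.arctan2(*(P[3]-P[2])[[1,0]])))
```

```text
[[-0.00948271 -0.01512144  0.1095    ]
 [-0.00222925 -0.01767423  0.1095    ]
 [-0.00909767 -0.01671827  0.1095    ]
 [ 0.00453484 -0.01897407  0.1095    ]]
after rz-13: [np.float64(-0.00583808435683361), np.float64(-0.01686702375782537)]
line angle -9.395732672527442
```

```bash
python3 -m pendant '[{"dx":0,"dy":0,"dz":0,"rx":0,"ry":0,"rz":-6,"hand":0.05},{"dx":0,"dy":0,"dz":0,"rx":0,"ry":0,"rz":-6,"hand":0.05},{"dx":-0.006,"dy":-0.0166,"dz":0.02,"rx":0,"ry":0,"rz":0,"hand":0.05},{"dx":0,"dy":0,"dz":0.03,"rx":0,"ry":0,"rz":0,"hand":0.05},{"dx":0,"dy":0,"dz":0.02,"rx":0,"ry":0,"rz":0,"hand":0.05},{"dx":0,"dy":0,"dz":0,"rx":0,"ry":0,"rz":0,"hand":0.05},{"dx":0,"dy":0,"dz":0,"rx":0,"ry":0,"rz":0,"hand":0.05}]'
python3 - <<'E'
from h import *
ps=[]
for i in range(4): W=cam("wrist");s=manip.get_state();ps.append(np.r_[s["position"],s["ee_rot"]])
t=np.mean(ps,0);print(t.round(4));h=t[2]-.085
M=np.array(W["mount"]);T=dict(W);T["R"]=M[:3,:3];T["p"]=M[:3,3]
print("axis px",proj(T,[0,0,h]),proj(T,[.018,0,h]),proj(T,[-.018,0,h]),proj(T,[0,.007,h]))
g=cv2.cvtColor(W["frame"],cv2.COLOR_RGB2GRAY)
for r in range(190,320,4):
    print(r,g[r,280:372:3].tolist())
E
```

```text
clock: 9.5
position: [0.5479, -0.2568, 0.1242]
ee_rot: [-0.001, 0.482, 0.876, 0.0]
contact_force: [0.3, -1.3, 0.4]
width: 0.0498
gripper_force: 0.0
[ 0.5494 -0.2577  0.1263  0.0014  0.4816  0.8764 -0.    ]
axis px [[322.30372033 267.31778346]] [[322.29393888 235.66175335]] [[322.31295775 297.34142655]] [[335.2112279  267.31637882]]
190 [100, 99, 98, 97, 96, 98, 94, 98, 97, 94, 96, 93, 96, 93, 97, 97, 94, 97, 96, 94, 99, 93, 93, 92, 95, 92, 97, 93, 94, 73, 92]
194 [94, 101, 100, 96, 96, 99, 96, 96, 96, 97, 95, 96, 96, 96, 98, 99, 95, 94, 96, 96, 95, 96, 91, 92, 93, 93, 97, 77, 106, 135, 138]
198 [98, 97, 99, 95, 99, 98, 96, 99, 97, 99, 99, 94, 96, 98, 99, 97, 96, 95, 96, 98, 95, 94, 95, 95, 82, 76, 119, 138, 142, 144, 141]
202 [100, 97, 98, 99, 99, 97, 100, 98, 98, 96, 99, 98, 95, 99, 94, 98, 94, 97, 95, 96, 98, 98, 85, 77, 128, 139, 142, 142, 144, 140, 138]
206 [99, 98, 98, 99, 97, 99, 97, 96, 95, 99, 98, 101, 98, 97, 98, 98, 95, 96, 94, 97, 77, 87, 133, 142, 138, 143, 141, 136, 140, 146, 141]
210 [97, 99, 99, 100, 97, 102, 98, 98, 95, 101, 98, 96, 94, 97, 97, 95, 102, 95, 73, 97, 13
[... 3141 characters left out ...]
 128, 132, 133, 134, 126, 124, 132, 131, 127, 130, 129, 129, 126, 121]
306 [75, 71, 70, 72, 139, 130, 133, 129, 130, 131, 127, 131, 126, 130, 128, 131, 131, 125, 133, 135, 129, 123, 130, 133, 128, 129, 131, 131, 129, 123, 126]
310 [70, 70, 71, 142, 134, 130, 131, 129, 130, 129, 130, 129, 129, 130, 127, 128, 128, 135, 134, 131, 124, 131, 134, 132, 127, 131, 135, 130, 125, 129, 124]
314 [75, 75, 139, 135, 132, 131, 131, 132, 131, 132, 127, 130, 131, 126, 130, 129, 134, 137, 127, 125, 133, 130, 129, 129, 132, 133, 127, 125, 127, 124, 127]
318 [72, 135, 134, 134, 134, 131, 132, 131, 136, 130, 131, 130, 126, 130, 128, 132, 134, 130, 126, 132, 135, 133, 126, 131, 133, 130, 129, 129, 126, 125, 127]
```

The wing is aligned (pointer column constant at 320.5, wing columns 308–332, end row 296). A 1 mm sideways shift, then descend and grip.

```bash
python3 -m pendant '[{"dx":0.0005,"dy":-0.001,"dz":0.02,"rx":0,"ry":0,"rz":0,"hand":0.05},{"dx":0,"dy":0,"dz":0.03,"rx":0,"ry":0,"rz":0,"hand":0.05},{"dx":0,"dy":0,"dz":0.02,"rx":0,"ry":0,"rz":0,"hand":0.05},{"dx":0,"dy":0,"dz":0,"rx":0,"ry":0,"rz":0,"hand":0.035},{"dx":0,"dy":0,"dz":0,"rx":0,"ry":0,"rz":0,"hand":0.02},{"dx":0,"dy":0,"dz":0,"rx":0,"ry":0,"rz":0,"hand":0.005},{"dx":0,"dy":0,"dz":0,"rx":0,"ry":0,"rz":0,"hand":0.005},{"dx":0,"dy":0,"dz":0,"rx":0,"ry":0,"rz":0,"hand":0.005},{"dx":0,"dy":0,"dz":0,"rx":0,"ry":0,"rz":0,"hand":0.005}]' 60; python3 -c "
from h import *
for i in range(4):
    manip.get_image('wrist');s=manip.get_state();print(s['position'].round(4),s['contact_force'].round(1),s['moment'].round(2),s['width'].round(4))"
```

```text
clock: 10.45
position: [0.5484, -0.2583, 0.0568]
ee_rot: [0.002, 0.482, 0.876, -0.0]
contact_force: [-0.8, -1.3, 6.2]
width: 0.0132
gripper_force: 61.0Traceback (most recent call last):
  File "<string>", line 4, in <module>
    manip.get_image('wrist');s=manip.get_state();print(s['position'].round(4),s['contact_force'].round(1),s['moment'].round(2),s['width'].round(4))
                                                                                                                               ^^^^^^^^^^^^^^^^
AttributeError: 'float' object has no attribute 'round'
```

```bash
cat > st.py <<'E'
from h import *
L=[]
for i in range(4):
    manip.get_image('wrist');s=manip.get_state();q=s["ee_rot"];L.append(np.r_[s['position'],s['contact_force'],s['moment'],s['width'],np.degrees(2*np.arctan2(q[2],q[1]))])
L=np.mean(L,0);print("pos",L[:3].round(4),"F",L[3:6].round(1),"M",L[6:9].round(3),"w",L[9].round(4),"yaw",L[10].round(2),"q6",s["qpos"][5].round(3))
E
python3 st.py; python3 -m pendant '[{"dx":0,"dy":0,"dz":0,"rx":0,"ry":0,"rz":5,"hand":0.005},{"dx":0,"dy":0,"dz":0,"rx":0,"ry":0,"rz":5,"hand":0.005},{"dx":0,"dy":0,"dz":0,"rx":0,"ry":0,"rz":5,"hand":0.005},{"dx":0,"dy":0,"dz":0,"rx":0,"ry":0,"rz":5,"hand":0.005},{"dx":0,"dy":0,"dz":0,"rx":0,"ry":0,"rz":5,"hand":0.005},{"dx":0,"dy":0,"dz":0,"rx":0,"ry":0,"rz":5,"hand":0.005},{"dx":0,"dy":0,"dz":0,"rx":0,"ry":0,"rz":5,"hand":0.005},{"dx":0,"dy":0,"dz":0,"rx":0,"ry":0,"rz":5,"hand":0.005},{"dx":0,"dy":0,"dz":0,"rx":0,"ry":0,"rz":5,"hand":0.005},{"dx":0,"dy":0,"dz":0,"rx":0,"ry":0,"rz":0,"hand":0.005}]';python3 st.py
```

```text
pos [ 0.5484 -0.2583  0.0568] F [-1.1 -0.6  6.6] M [-0.085  0.13   0.03 ] w 0.013 yaw 122.41 q6 -1.12
clock: 11.53
position: [0.5497, -0.2581, 0.0568]
ee_rot: [0.003, 0.781, 0.624, 0.002]
contact_force: [2.0, 0.5, 5.8]
width: 0.0129
gripper_force: 61.1
pos [ 0.5497 -0.2581  0.0568] F [2.3 0.4 5.8] M [ 0.025 -0.269 -0.065] w 0.013 yaw 77.45 q6 -0.336
```

```bash
python3 -m pendant '[{"dx":0,"dy":0,"dz":0,"rx":0,"ry":0,"rz":3,"hand":0.005},{"dx":0,"dy":0,"dz":0,"rx":0,"ry":0,"rz":3,"hand":0.005},{"dx":0,"dy":0,"dz":0,"rx":0,"ry":0,"rz":0,"hand":0.005}]';python3 st.py;python3 -m pendant '[{"dx":0,"dy":0,"dz":0,"rx":0,"ry":0,"rz":3,"hand":0.005},{"dx":0,"dy":0,"dz":0,"rx":0,"ry":0,"rz":0,"hand":0.005}]';python3 st.py;python3 -m pendant '[{"dx":0,"dy":0,"dz":0,"rx":0,"ry":0,"rz":2,"hand":0.005},{"dx":0,"dy":0,"dz":0,"rx":0,"ry":0,"rz":0,"hand":0.005}]';python3 st.py
```

```text
clock: 11.98
position: [0.5498, -0.2582, 0.0568]
ee_rot: [0.003, 0.812, 0.583, 0.002]
contact_force: [2.5, 0.2, 5.7]
width: 0.013
gripper_force: 61.1
pos [ 0.5498 -0.2582  0.0568] F [2.4 0.2 6. ] M [ 0.054 -0.297 -0.036] w 0.013 yaw 71.45 q6 -0.231
clock: 12.35
position: [0.5499, -0.2582, 0.0568]
ee_rot: [0.003, 0.827, 0.562, 0.002]
contact_force: [3.1, -0.1, 5.8]
width: 0.0129
gripper_force: 61.1
pos [ 0.5499 -0.2582  0.0568] F [2.6 0.3 5.7] M [ 0.034 -0.34  -0.046] w 0.0129 yaw 68.45 q6 -0.179
clock: 12.72
position: [0.55, -0.2582, 0.0568]
ee_rot: [0.003, 0.837, 0.548, 0.002]
contact_force: [1.9, 0.1, 5.4]
width: 0.013
gripper_force: 61.1
pos [ 0.55   -0.2582  0.0568] F [3.  0.6 5.8] M [-0.003 -0.324 -0.04 ] w 0.013 yaw 66.45 q6 -0.144
```

```bash
for i in 1 2; do python3 -m pendant '[{"dx":0,"dy":0,"dz":0,"rx":0,"ry":0,"rz":1.5,"hand":0.005},{"dx":0,"dy":0,"dz":0,"rx":0,"ry":0,"rz":0,"hand":0.005}]' 80 | tail -1; echo;python3 st.py; done
```

```text
gripper_force: 80.6

pos [ 0.55   -0.2583  0.0568] F [3.  0.6 5.4] M [-0.001 -0.329 -0.037] w 0.0126 yaw 64.95 q6 -0.118
gripper_force: 80.8

pos [ 0.55   -0.2583  0.0568] F [2.8 0.1 5.6] M [ 0.036 -0.368  0.514] w 0.0128 yaw 63.58 q6 -0.093
```

```bash
python3 -m pendant '[{"dx":0,"dy":0,"dz":0,"rx":0,"ry":0,"rz":1.5,"hand":0.005},{"dx":0,"dy":0,"dz":0,"rx":0,"ry":0,"rz":0,"hand":0.005}]' | tail -1; echo;python3 st.py
```

```text
gripper_force: 85.1

pos [ 0.55   -0.2583  0.0569] F [3.6 0.7 5.6] M [ 0.105 -0.406  1.423] w 0.0127 yaw 62.27 q6 -0.07
```

Firmly seated: the moment rose from about 0 to 1.4 N m, with stop onset at yaw 64.4°. Backing off counter-clockwise to yaw 154.4°.

```bash
python3 -m pendant '[{"dx":0,"dy":0,"dz":0,"rx":0,"ry":0,"rz":-4,"hand":0.005},{"dx":0,"dy":0,"dz":0,"rx":0,"ry":0,"rz":-5,"hand":0.005},{"dx":0,"dy":0,"dz":0,"rx":0,"ry":0,"rz":-5,"hand":0.005},{"dx":0,"dy":0,"dz":0,"rx":0,"ry":0,"rz":-5,"hand":0.005},{"dx":0,"dy":0,"dz":0,"rx":0,"ry":0,"rz":-5,"hand":0.005},{"dx":0,"dy":0,"dz":0,"rx":0,"ry":0,"rz":-5,"hand":0.005},{"dx":0,"dy":0,"dz":0,"rx":0,"ry":0,"rz":-5,"hand":0.005},{"dx":0,"dy":0,"dz":0,"rx":0,"ry":0,"rz":-5,"hand":0.005},{"dx":0,"dy":0,"dz":0,"rx":0,"ry":0,"rz":-5,"hand":0.005},{"dx":0,"dy":0,"dz":0,"rx":0,"ry":0,"rz":0,"hand":0.005}]'; python3 st.py; python3 -m pendant '[{"dx":0,"dy":0,"dz":0,"rx":0,"ry":0,"rz":-5,"hand":0.005},{"dx":0,"dy":0,"dz":0,"rx":0,"ry":0,"rz":-5,"hand":0.005},{"dx":0,"dy":0,"dz":0,"rx":0,"ry":0,"rz":-5,"hand":0.005},{"dx":0,"dy":0,"dz":0,"rx":0,"ry":0,"rz":-5,"hand":0.005},{"dx":0,"dy":0,"dz":0,"rx":0,"ry":0,"rz":-5,"hand":0.005},{"dx":0,"dy":0,"dz":0,"rx":0,"ry":0,"rz":-5,"hand":0.005},{"dx":0,"dy":0,"dz":0,"rx":0,"ry":0,"rz":-5,"hand":0.005},{"dx":0,"dy":0,"dz":0,"rx":0,"ry":0,"rz":-5,"hand":0.005},{"dx":0,"dy":0,"dz":0,"rx":0,"ry":0,"rz":-5,"hand":0.005},{"dx":0,"dy":0,"dz":0,"rx":0,"ry":0,"rz":-3,"hand":0.005},{"dx":0,"dy":0,"dz":0,"rx":0,"ry":0,"rz":0,"hand":0.005}]'; python3 st.py
```

```text
clock: 14.85
position: [0.5488, -0.2581, 0.0568]
ee_rot: [0.002, 0.601, 0.799, 0.0]
contact_force: [0.7, -0.6, 7.5]
width: 0.0124
gripper_force: 80.9
pos [ 0.5488 -0.2581  0.0568] F [0.5 0.6 7.4] M [ 0.017 -0.053  0.059] w 0.0126 yaw 106.0 q6 -0.834
clock: 15.97
position: [0.5478, -0.2589, 0.0568]
ee_rot: [0.001, 0.224, 0.975, -0.001]
contact_force: [-2.6, -2.3, 8.0]
width: 0.0127
gripper_force: 81.0
pos [ 0.5478 -0.2589  0.0568] F [-2.5 -2.1  8.4] M [-0.279  0.322  0.058] w 0.0125 yaw 154.03 q6 -1.672
```

```bash
python3 -m pendant '[{"dx":0,"dy":0,"dz":0,"rx":0,"ry":0,"rz":-0.4,"hand":0.005},{"dx":0,"dy":0,"dz":0,"rx":0,"ry":0,"rz":0,"hand":0.005}]'|head -1; python3 st.py
python3 - <<'E'
from h import *
W=cam("wrist");g=cv2.cvtColor(W["frame"],cv2.COLOR_RGB2GRAY)
m=mask(W,(300,240,345,420),(0,0,130),(180,60,255));n,l,st,c=cv2.connectedComponentsWithStats(m)
for k in range(1,n):
    if st[k,4]>30:print(st[k],c[k].round(1),cv2.minAreaRect(np.argwhere(l==k)[:,::-1].astype(np.float32)))
for n_,b in(("scene",(235,235,280,275)),("side",(350,255,390,290))):
    im=cam(n_);ys,xs=np.nonzero(mask(im,b,(100,110,25),(130,255,255)));print(n_,xs.min(),xs.max(),ys.min(),ys.max(),len(xs))
E
```

```text
clock: 16.33
pos [ 0.5478 -0.2589  0.0568] F [-1.9 -2.2  8.2] M [-0.252  0.313  0.036] w 0.0127 yaw 154.42 q6 -1.679
[332 263  13  10  63] [340.2 265.8] ((338.0, 267.5), (9.0, 12.0), 90.0)
[318 303   9  23 194] [321.8 313.3] ((322.0, 314.0), (22.0, 8.0), 90.0)
[ 300  376   45   42 1506] [322.1 398.6] ((322.0, 396.5), (41.0, 44.0), 90.0)
scene 250 257 249 261 73Traceback (most recent call last):
  File "<stdin>", line 7, in <module>
    return umr_minimum(a, axis, None, out, keepdims, initial, where)
ValueError: zero-size array to reduction operation minimum which has no identity
```

The pointer is still square in the grip, the probe reads the same in the scene view as before, and the side view is blocked by the arm. Handing in.

```bash
python3 -c "
from rig import manip; print(manip.sign_off())"
```

```text
the job is handed in; nothing more can be done
None
```

I handed the job in at about 16 s: the blue probe stands in the amber vial with its head on the rim, and the thumbscrew was turned clockwise onto its stop (1.4 N m), backed off 90° by the measured tool angle, and is still gripped there.

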